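# Check the sloping oak riser for damp

### The arm

A 7-joint arm with a two-finger parallel gripper is mounted at the origin on the work surface. World frame = base frame: x ahead of the robot, y to its left, z up, the work surface at z = 0. Lengths are in m, angles in rad, forces in N, time in s.
With the tool pointing down it reaches from about 0.4 to 0.85 m from the base axis. Payload 6.9 kg.
Tool frame: the origin (TCP) lies between the finger pads; the fingertips stand 19 mm ahead of it and the grasp point (between the pads) is the TCP; y points along the fingers, z is the direction in which the jaws open and shut, and the axes are right-handed (so a half turn about y gives the same grasp; the last joint's range is limited). The gripper opens to 85 mm and grips with 20 to 120 N. Pads are 22 mm wide; open, the fingers measure 114 mm over their backs; the gripper's body (76 mm by 85 mm) begins 54 mm behind the grasp point. The pads swing forward as they close: fully open they stand 13 mm farther back than shut.
Start: joints at [-1.208, 0.507, -0.238, 1.5, 0.126, 1.149, -0.155], TCP at [0.159, 0.604, 0.25] pointing down, gripper open.
Joint ranges: [-3.08, 3.08], [-0.24, 2.05], [-1.43, 1.35], [0, 2.5], [-1.52, 4.66], [0.17, 1.96], [-2.89, 2.89]. Speed limits (rad/s): [2.39, 2.39, 3.14, 3.14, 3.14, 3.14, 3.14].

### API

Orientations are given as a rotation vector (axis times angle).
In Python, from cell import status, vision, workorder gives the robot as it stands.
- The arm moves only by the tool arm_command, never from a script. Its argument "moves" is a list of rows, each a list of 4 numbers: the shift along the world's x, y, z in mm, then the turn about the world's z in degrees. A call has 1 to 8 rows; each row is the pose to reach, as a shift and turn from the pose commanded when the call began; what a row does not reach only later rows make up. A row lasts 1/12 s, in which the tool goes at most 41.7 mm and 7.16 degrees, less where a joint would pass 70% of its speed; a pose out of reach is approached as far as the arm can. A call with a gripper value outside its range is refused whole. "fingers" is the closure in counts, from 0 (fully open) to 255 (shut), set as the call begins (left out, the last holds). The fingers move at their own pace and stop on an object; "squeeze" is the grip in N (left out, the last holds). Time passes only in rows, so rows that repeat a pose let the fingers close. It gives the time, the measured TCP pose, the force and the opening at its end, in the units of the state.
- status.get_obs(): the state, without advancing time (a new reading comes with each control period).
- vision.get_image(name): name is "side" or "top"; returns (picture, depth): 480x640x3 uint8, red, green, blue; 480x640 float32, m along the optical axis (not along the pixel's ray), 0 where there is no reading.
- vision.camera_model(name): a dict with "vfov" (degrees; the focal length in pixels is half the picture's height over the tangent of half this angle, whatever the lens; pixels are square), "cx", "cy" (the principal point, pixels), "R" (3x3) and "t" (3): a world point X has camera coordinates R X + t. Camera axes: x right, y down, z forward; pixel columns grow to the right and rows downward; lengths in m; the calibration is good to about 2 mm. A picture is of the moment at which its call begins. camera_model takes no time and is no camera call.
- workorder.finish_job(): hands the job in, once; it reports no verdict.
The state is a dict: "time_s": time; "joints": joint angles; "dq": joint speeds; "effort": joint torques, N m; "tcp_pos": TCP position; "orientation": TCP orientation; "force": force on the tool from outside, world axes, zero at the start; "torque": the same for the moment, N m; "width": finger opening in m.
Only numpy, scipy, OpenCV 4.12 (cv2) and the standard library are available. Lean on these libraries where they do the work, as an engineer would, in place of code of your own. Each camera call takes 0.05 s, during which the arm holds its last target. There are 200 camera calls.

### The job

Slide the slim green damp meter up out of the slot in the yellow holder by its top edge, then hold its black sprung tip lightly on the centre of the blue spot on the sloping oak riser, with the meter square to the sloping face and its width along the blue line, so that the tip is pushed in only part of the way. Finish while still holding the meter steady like that, and leave the pots, bucket, cloche, tray and saucer where they are; never press hard.

Things in the scene. Friction and masses are not known exactly. Their poses are not given: they have to be found in the camera images.
- meter_center (a point): The damp meter: a slim upright green plastic card with a small black window and a white stripe on both faces, 8 mm thick (x), 44 mm wide (y), 110 mm tall (z), about 0.1 kg. This point is its centre, half-way up the card (55 mm below its top edge), axes as given, z towards the top edge. At the start it stands in the holder's slot with its upper 55 mm out above the slot's mouth, so this point lies level with the mouth; its lower edge rests 55 mm down in the slot.
- tip_end (a point): End of the meter's black sprung tip, a round rubber foot 10 mm across on a steel stem that sticks 14 mm out of the middle of the meter's lower edge, along the meter's -z; the end lies 69 mm below meter_center when the tip is free. Same axes as the meter.
- tip (a joint): How far the sprung tip is pushed into the meter: 0 = right out (free), 0.010 m = fully in, against its hard stop. A spring holds it out: about 1.2 N to start it moving, 2.7 N half-way (5 mm), 4.2 N fully in.
- meter: The same damp meter; the origin is the middle of its lower edge (55 mm below meter_center), same axes.
- holder: Yellow plastic pruning snip holder, fixed to the ledge. Origin on the ledge right under the middle of the meter's slot; z up. The slot is 11 mm (x) by 48 mm (y) inside, in a block 27 mm (x) by 70 mm (y), its mouth 75 mm above the ledge. The snip pocket is centred 80 mm from the slot along +y, with red snip handles up to 118 mm above the ledge. Base flange 90 x 155 mm, 4 mm thick.
- riser: Sloping oak plant riser, fixed to the ledge: a board 160 (x, up the slope) by 190 (y) by 18 mm on two dark feet, its top face sloping at 18 degrees, low edge towards the riser's -x, high edge towards +x (about 35 to 85 mm above the ledge). Origin on the ledge under the middle of the board.
- spot: The marked spot in the middle of the riser's sloping face: a blue disc 30 mm across with a white 10 mm centre, and a blue line 100 mm long, 5 mm wide, through it. Origin at its centre on the face, 60 mm above the ledge; z is square out of the sloping face, y runs level along the blue line, x up the slope.
- basil: Terracotta pot of basil, 106 mm across, about 140 mm tall with its leaves; loose, to be left alone. Origin under its centre.
- thyme: Terracotta pot of thyme, 106 mm across, about 125 mm tall; loose, to be left alone. Origin under its centre.
- bucket: Small galvanised steel bucket, 116 mm across, 130 mm tall with its handle; loose, to be left alone. Origin under its centre.
- cloche: Glass cloche (bell) 110 mm across, 137 mm tall; loose, to be left alone. Origin under its centre.
- tray: Grey silicone plant tray 130 x 200 x 22 mm; loose, to be left alone. Origin under its centre.
- saucer: Terracotta saucer 100 mm across, 18 mm tall; loose, to be left alone. Origin under its centre.
There are look-alikes about, which are no part of the job. Leave any purple look-alike of the riser alone. Several things have the shape of the holder; the one meant has the colours described above.

How it is judged:
On the way:
1. the meter is held in the gripper, drawn up clear of the holder's slot (contact force between the fingers and meter above 0.5 N and z of tip_end in the frame of holder above 0.077 m and contact force between meter and holder below 0.05 N), for 0.1 s.
At the end, for the whole second after the job is handed in: The meter is held still in the gripper, clear of the holder, its tip end within 10 mm of the spot's centre in x and y, its z within 8 deg of square to the face, its width within 12 deg of the blue line, the tip pushed in 1.2 to 9.2 mm and pressing the riser with 0.5 to 8 N (contact force between the fingers and meter above 0.5 N and x of tip_end in the frame of spot between -0.01 and 0.01 m and y of tip_end in the frame of spot between -0.01 and 0.01 m and contact force between meter and riser between 0.5 and 8 N and value of joint tip between 0.0012 and 0.0092 m and angle between the z axis of meter_center and the z axis of spot, either way round below 0.14 rad and angle between the y axis of meter_center and the y axis of spot, either way round below 0.21 rad and z of meter_center in the frame of spot above 0.04 m and contact force between meter and holder below 0.05 N and linear speed of meter below 0.02 m/s); the arm keeps its last pose, push and grip.
It fails at once if the meter is pressed on the riser with more than 15 N (contact force between meter and riser above 15 N).
It fails at once if a bystander (basil, thyme, bucket, cloche, tray or saucer) is moved more than 20 mm (distance of any of basil, thyme, bucket, cloche, tray, saucer from where it was at the start of the episode above 0.02 m).
It also fails if it takes over 45 s, if anything falls off the work surface, if the arm or the gripper's body presses on something with over 40 N, if the wrist force passes 120 N, or if a joint passes its speed limit or range.

## Working session

There is one attempt and no reset: what is moved stays moved. The work goes in short steps, Python scripts to look and compute and a tool call to move; the robot and the scene stay as the last step left them, time stands still between calls to the robot, and variables do not carry over. Pictures are saved under pics/ and viewed, about 8 in all and at most 12, crops included, and the job is handed in when it is done.

Besides the shell and the picture viewer there is one more tool, called by a JSON object that holds its "method" and its "body". arm_command: Moves the arm, as the interface text tells. Its arguments: {"type":"object","properties":{"moves":{"type":"array","items":{"type":"array","items":{"type":"number"}}},"fingers":{"type":"number"},"squeeze":{"type":"number"}},"required":["moves"]}

```bash
mkdir -p pics; ls; cat > h.py <<'E'
import numpy as np, cv2
from cell import status, vision, workorder
def grab(n):
    im,d=vision.get_image(n); m=vision.camera_model(n)
    return im,d,m
def f(m): return 240/np.tan(np.radians(m['vfov'])/2)
def pts(d,m):
    v,u=np.mgrid[0:480,0:640]; k=f(m)
    c=np.stack([(u-m['cx'])/k*d,(v-m['cy'])/k*d,d],-1)
    return (c-np.array(m['t']))@np.array(m['R'])
def save(n,im): cv2.imwrite('pics/'+n,im[...,::-1])
E
python3 - <<'E'
from h import *
o=status.get_obs(); print({k:np.round(v,3) for k,v in o.items()})
for n in('side','top'):
    im,d,m=grab(n); print(n,m); save(n+'0.png',im); np.savez(n+'0.npz',im=im,d=d)
    print((d>0).mean())
E
```

```text
pics
{'time_s': np.float64(0.0), 'joints': array([-1.209,  0.508, -0.238,  1.501,  0.126,  1.149, -0.155]), 'dq': array([-0.001, -0.001, -0.002,  0.   ,  0.001, -0.001, -0.002]), 'effort': array([ 2.0000e-03, -6.2060e+01, -2.1860e+00, -2.4965e+01,  1.3000e-02,
        1.2000e-02, -0.0000e+00]), 'tcp_pos': array([0.159, 0.604, 0.249]), 'orientation': array([-1.563,  0.202, -0.201]), 'force': array([ 0.027, -0.619,  0.217]), 'torque': array([ 0.048,  0.046, -0.021]), 'width': np.float64(0.085)}
side {'vfov': 47.82971582073051, 'cx': 315.6941208814741, 'cy': 249.61533465637064, 'R': array([[ 0.79143071, -0.6110815 ,  0.01472539],
       [-0.39093624, -0.52453907, -0.75632508],
       [ 0.4699003 ,  0.5928222 , -0.65403023]]), 't': array([-0.40627107,  0.2600065 ,  1.3138511 ])}
0.996123046875
top {'vfov': 44.74198510251892, 'cx': 322.1455892724232, 'cy': 236.31784611778008, 'R': array([[-0.00214228, -0.9999686 ,  0.00762988],
       [-0.99130525,  0.00111977, -0.1315775 ],
       [ 0.13156482, -0.00784541, -0.99127652]]), 't': array([-0.025144  ,  0.51948991,  1.61512619])}
0.996103515625
```

View pics/top0.png

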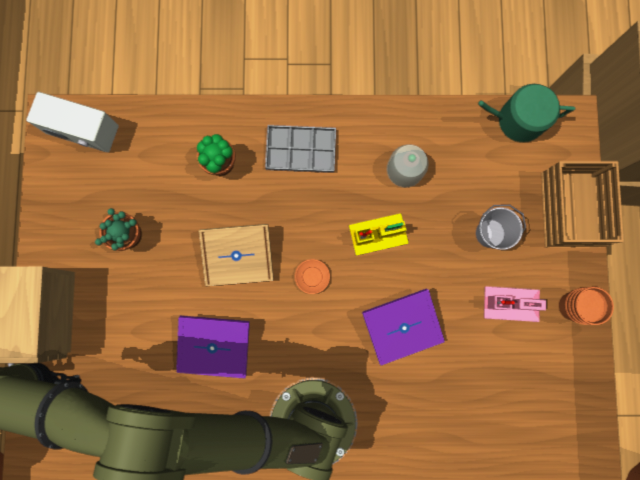

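View pics/side0.png

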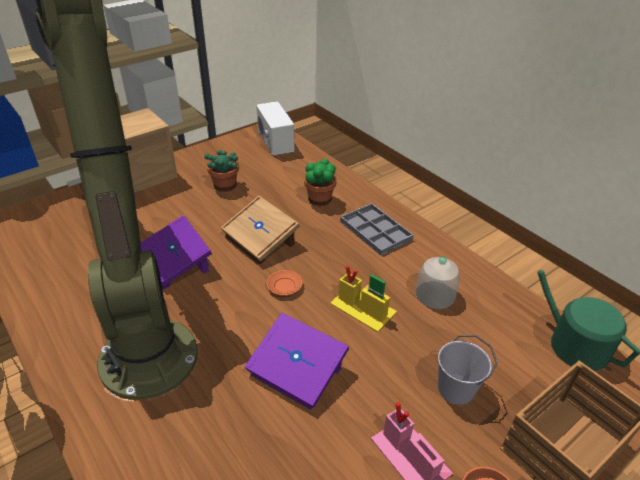

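Possible confusions (top view):
- **Holder:** the yellow one at (379,234) is the right one. The pink holder at (513,303) is a look-alike.
- **Riser:** the oak one at (236,255) is the right one. The purple ones at (213,346) and (404,326) are look-alikes.
- **Green things:** the card in the yellow holder at (395,227) is the meter. The watering can and the plants are not.

The arm keeps the tool vertical, so the 18° tilt has to come from swivelling the card between the pads. I'll grip it across its width.

```bash
python3 - <<'E'
from h import *
from scipy.spatial.transform import Rotation as Ro
print('tool R',np.round(Ro.from_rotvec(status.get_obs()['orientation']).as_matrix(),3))
def masks(n,im):
    h=cv2.cvtColor(im,cv2.COLOR_RGB2HSV); H,S,V=[h[...,i].astype(int) for i in range(3)]
    return dict(yel=(abs(H-29)<4)&(S>180)&(V>100),grn=(H>45)&(H<85)&(S>120),blu=(H>98)&(H<122)&(S>120),red=((H<4)|(H>176))&(S>180))
def fit(p):
    c=p.mean(0);u,s,v=np.linalg.svd(p-c,full_matrices=False);return c,s/np.sqrt(len(p)),v
roi={'top':dict(meter=(370,210,425,250),spot=(205,240,265,272),hold=(340,205,420,260)),'side':dict(meter=(355,270,395,310),spot=(240,212,275,240),hold=(325,260,402,330))}
for n in('top','side'):
    z=np.load(n+'0.npz');im,d=z['im'],z['d'];m=vision.camera_model(n);P=pts(d,m);M=masks(n,im)
    def sel(mask,r):
        x0,y0,x1,y1=r;k=np.zeros_like(mask);k[y0:y1,x0:x1]=1;return mask&k&(d>0)
    g=sel(M['grn'],roi[n]['meter']);p=P[g];print(n,'meter',len(p),'min',np.round(p.min(0),3),'max',np.round(p.max(0),3))
    t=p[p[:,2]>np.percentile(p[:,2],90)-.006] if n=='side' else p[p[:,2]>.115]
    c,s,v=fit(t);print(' top',len(t),np.round(c,4),np.round(s,4),np.round(v[0],3), 'yaw',np.degrees(np.arctan2(v[0,1],v[0,0])))
    y=sel(M['yel'],roi[n]['hold']);p=P[y];
    for lab,q in(('flange',p[p[:,2]<.012]),('mouth',p[(p[:,2]>.068)&(p[:,2]<.082)])):
        r=cv2.minAreaRect((q[:,:2]*1000).astype(np.float32)); print(' ',lab,len(q),np.round(r[0],1),np.round(r[1],1),r[2],'z',np.median(q[:,2]).round(4))
    r_=sel(M['red'],roi[n]['hold']);print(' red',np.round(np.median(P[r_],0),3),P[r_][:,2].max())
    b=sel(M['blu'],roi[n]['spot']);p=P[b];c,s,v=fit(p);r=cv2.minAreaRect((p[:,:2]*1000).astype(np.float32))
    print(' spot',len(p),np.round(c,4),np.round(v[0],3),'yaw',np.degrees(np.arctan2(v[0,1],v[0,0])),'rect',np.round(r[0],1))
    Q=P[(np.abs(P[...,:2]-c[:2]).max(-1)<.055)&(abs(P[...,2]-c[2])<.03)];cc,s,v=fit(Q);nn=v[2]*np.sign(v[2,2]);print(' plane n',np.round(nn,3),'tilt',np.degrees(np.arccos(nn[2])),'z at spot',cc[2]-(nn[:2]@(c-cc)[:2])/nn[2],s)
im=np.load('top0.npz')['im'][200:270,335:425];save('crop1.png',cv2.resize(im,None,fx=8,fy=8,interpolation=cv2.INTER_CUBIC))
E
```

```text
tool R [[ 0.967 -0.     0.254]
 [-0.254 -0.002  0.967]
 [ 0.    -1.    -0.002]]
top meter 56 min [ 0.529 -0.239  0.096] max [ 0.543 -0.199  0.138]
 top 51 [ 0.5356 -0.2195  0.1286] [0.0117 0.0056 0.0021] [ 0.229 -0.972  0.043] yaw -76.72277619995707
  flange 1035 [ 531.  -188.3] [ 91.5 155.5] 12.895155906677246 z 0.0039
  mouth 220 [ 529.6 -187.6] [ 36.7 138.3] 13.00219440460205 z 0.0743
 red [ 0.518 -0.14   0.108] 0.12148733122588577
 spot 50 [0.4636 0.2133 0.0617] [-0.133 -0.991  0.024] yaw -97.6465709848008 rect [463.3 213.3]
 plane n [-0.314 -0.019  0.949] tilt 18.344444302033537 z at spot 0.060170600353780676 [0.03360569 0.03162302 0.00365497]
side meter 195 min [ 0.523 -0.244  0.072] max [ 0.54  -0.201  0.132]
 top 48 [ 0.5316 -0.2229  0.1267] [0.0115 0.0028 0.0023] [ 0.184 -0.982  0.048] yaw -79.3774575121223
  flange 405 [ 526.3 -189.3] [ 90.6 153.6] 13.288077354431152 z 0.0016
  mouth 43 [ 527.4 -224.3] [24.5 67.4] 27.29183578491211 z 0.0726
 red [ 0.514 -0.144  0.097] 0.11365935119029165
 spot 28 [0.4603 0.2108 0.0581] [-0.277  0.949 -0.151] yaw 106.27213382636108 rect [459.7 212.1]
 plane n [-0.305 -0.022  0.952] tilt 17.797196252950336 z at spot 0.05766727912585934 [0.03333357 0.03217754 0.00273161]
```

View pics/crop1.png

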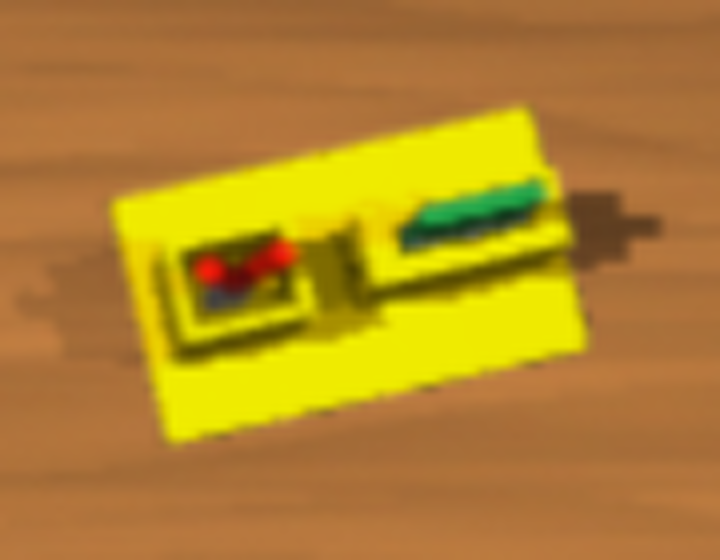

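The crop shows the green card standing in the right-hand slot of the yellow holder at top-image (395,227), with the snips to its left. The choice of holder is right. Holder yaw is about 13° and the meter top is about (0.534, -0.222, 0.13). The spot is about (0.462, 0.212, 0.059), with the low edge towards -x.

{"method": "arm_command", "body": {"moves": [[291, -354, 0, 27.7], [291, -354, 0, 27.7], [291, -354, 0, 27.7], [291, -354, 0, 27.7], [291, -354, 0, 27.7], [291, -354, 0, 27.7], [291, -354, 0, 27.7], [291, -354, 0, 27.7]], "fingers": 65, "squeeze": 20}}

```text
time_s: 0.77
tcp_pos: [0.3713, 0.345, 0.2501]
orientation: [-1.564, -0.178, 0.178]
force: [0.2, 0.5, 0.1]
width: 0.0636
```

```bash
python3 - <<'E'
from h import *
# cast rays of spot/line/board pixels to fitted plane
for n,roi,nn,c in(('top',(205,240,265,272),(-.31,-.02,.95),(.462,.212,.0595)),('side',(240,212,278,240),(-.31,-.02,.95),(.462,.212,.0595))):
    im=np.load(n+'0.npz')['im'];m=vision.camera_model(n);R=np.array(m['R']);C=-R.T@np.array(m['t']);nn=np.array(nn)/np.linalg.norm(nn);c=np.array(c)
    def cast(u,v):
        r=R.T@np.array([(u-m['cx'])/f(m),(v-m['cy'])/f(m),1]);return C+r*(nn@(c-C))/(nn@r)
    h=cv2.cvtColor(im,cv2.COLOR_RGB2HSV).astype(int);b=(h[...,0]>98)&(h[...,0]<122)&(h[...,1]>100)
    x0,y0,x1,y1=roi;vv,uu=np.nonzero(b[y0:y1,x0:x1]);p=np.array([cast(u+x0,v+y0) for u,v in zip(uu,vv)])
    r=cv2.fitLine(p[:,:2].astype(np.float32)*1000,cv2.DIST_L2,0,.01,.01).ravel()
    mr=cv2.minAreaRect(p[:,:2].astype(np.float32)*1000)
    w=(h[...,1]<90)&(h[...,2]>150);vv,uu=np.nonzero(w[y0:y1,x0:x1]);q=np.array([cast(u+x0,v+y0) for u,v in zip(uu,vv)]) 
    print(n,len(p),'line yaw',np.degrees(np.arctan2(r[1],r[0])),'rect',mr,'white',len(q),q.mean(0) if len(q) else '')
E
```

```text
top 60 line yaw -85.08652 rect ((464.0922546386719, 212.88153076171875), (21.55019760131836, 66.34937286376953), 0.029758939519524574) white 74 [0.46278987 0.21351703 0.05978969]
side 34 line yaw -84.39579 rect ((459.0834655761719, 210.6964111328125), (24.030319213867188, 21.16660499572754), 56.0435905456543) white 53 [0.45874396 0.2136643  0.05847254]
```

{"method": "arm_command", "body": {"moves": [[80, -60, 0, 0], [150, -560, 0, 0], [150, -560, 0, 0], [150, -560, 0, 0], [150, -560, 0, 0], [150, -560, 0, 0], [150, -560, 0, 0], [150, -560, 0, 0]]}}

```text
time_s: 1.43
tcp_pos: [0.4657, 0.0349, 0.2502]
orientation: [-1.564, -0.178, 0.178]
force: [1.1, 0.2, -0.2]
width: 0.0634
```

```bash
python3 - <<'E'
from h import *
from scipy.spatial.transform import Rotation as Ro
o=status.get_obs();A=Ro.from_rotvec(o['orientation']).as_matrix();print(o['tcp_pos'],np.round(A,3),'jaw yaw',np.degrees(np.arctan2(A[1,2],A[0,2])))
E
```

```text
[0.46565522 0.03494168 0.25020586] [[ 0.974 -0.    -0.225]
 [ 0.225 -0.     0.974]
 [-0.    -1.    -0.   ]] jaw yaw 102.98934298540189
```

{"method": "arm_command", "body": {"moves": [[68, -257, 0, 0], [68, -257, 0, 0], [68, -257, 0, 0], [68, -257, 0, 0], [68, -257, 0, 0], [68, -257, 0, 0], [68, -257, 0, 0], [68, -257, 0, 0]]}}

```text
time_s: 2.1
tcp_pos: [0.5334, -0.2255, 0.2492]
orientation: [-1.566, -0.171, 0.174]
force: [-0.5, 0.1, -0.5]
width: 0.064
```

```bash
python3 - <<'E'
from h import *
o=status.get_obs();print(o['tcp_pos'])
im,d,m=grab('side');save('side1.png',im[190:400,270:500].repeat(3,0).repeat(3,1))
P=pts(d,m);h=cv2.cvtColor(im,cv2.COLOR_RGB2HSV).astype(int)
g=(h[...,0]>45)&(h[...,0]<85)&(h[...,1]>120);g[:270]=0;g[320:]=0;g[:,:350]=0;g[:,400:]=0
vv,uu=np.nonzero(g);print(len(uu),uu.min(),uu.max(),vv.min(),vv.max())
# top edge corners cast on z=0.130 plane
R=np.array(m['R']);C=-R.T@np.array(m['t'])
def cast(u,v,z):
    r=R.T@np.array([(u-m['cx'])/f(m),(v-m['cy'])/f(m),1]);return C+r*(z-C[2])/r[2]
for u in range(uu.min(),uu.max()+1,2):
    v=vv[uu==u].min(); print(u,v,np.round(cast(u,v-.5,.13),4))
E
```

```text
[ 0.53342518 -0.22554326  0.24923727]
184 370 384 275 297
370 282 [ 0.5094 -0.2215  0.13  ]
372 275 [ 0.5303 -0.2058  0.13  ]
374 276 [ 0.5318 -0.2115  0.13  ]
376 277 [ 0.5334 -0.2172  0.13  ]
378 278 [ 0.5349 -0.2229  0.13  ]
380 280 [ 0.534  -0.2311  0.13  ]
382 281 [ 0.5356 -0.2367  0.13  ]
384 282 [ 0.5371 -0.2423  0.13  ]
```

View pics/side1.png

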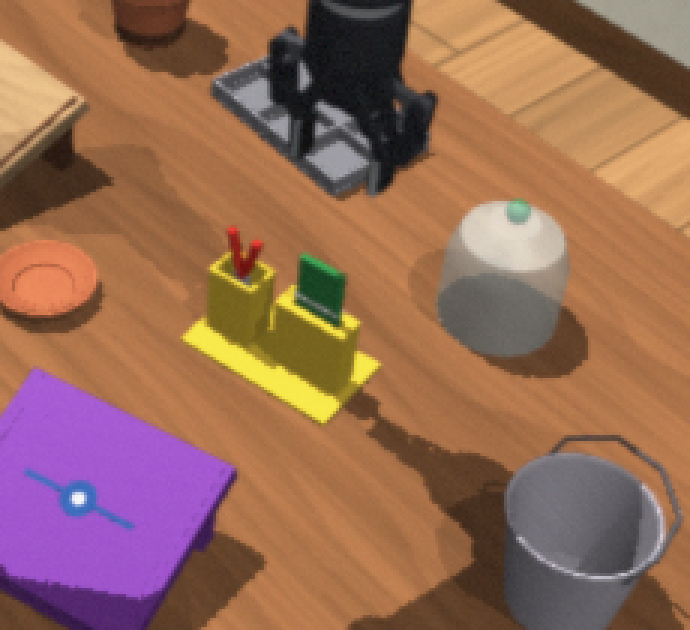

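The view shows the gripper high above, with its fingers spanning the card's width direction. The card's top edge runs between full-image pixels (370,275) and (384,282).

{"method": "arm_command", "body": {"moves": [[0, 2, -40, 0], [0, 2, -80, 0], [0, 2, -100, 0], [0, 2, -115, 0], [0, 2, -127, 0], [0, 2, -134, 0], [0, 2, -134, 0], [0, 2, -134, 0]]}}

```text
time_s: 2.82
tcp_pos: [0.534, -0.2169, 0.1165]
orientation: [-1.563, -0.179, 0.179]
force: [-0.7, -0.1, -1.0]
width: 0.0634
```

```bash
python3 - <<'E'
from h import *
o=status.get_obs();print(o['tcp_pos'],o['force'])
im,d,m=grab('side');save('side2.png',im[210:340,320:450].repeat(4,0).repeat(4,1))
E
```

```text
[ 0.53403467 -0.21688995  0.11651915] [-0.67377852 -0.07390048 -0.98450879]
```

View pics/side2.png

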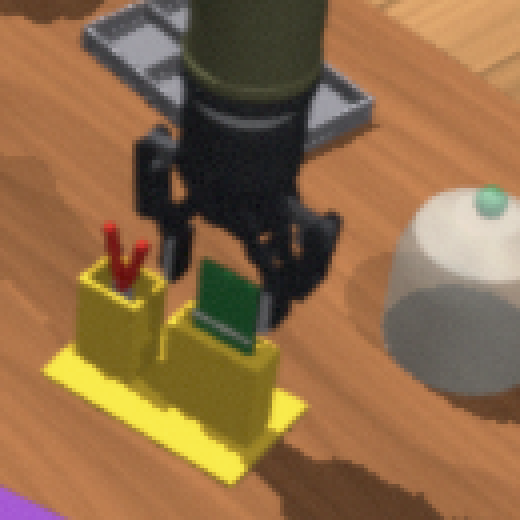

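The fingers straddle the card's side edges, and the right finger is a bit too close. I'll shift 6 mm and close.

{"method": "arm_command", "body": {"moves": [[1, -6, 0, 0], [1, -6, 0, 0], [1, -6, 0, 0], [1, -6, 0, 0]]}}

```text
time_s: 3.2
tcp_pos: [0.535, -0.2243, 0.1167]
orientation: [-1.564, -0.178, 0.177]
force: [0.3, 1.0, -0.1]
width: 0.0638
```

{"method": "arm_command", "body": {"moves": [[0, 0, 0, 0], [0, 0, 0, 0], [0, 0, 0, 0], [0, 0, 0, 0], [0, 0, 0, 0], [0, 0, 0, 0]], "fingers": 255, "squeeze": 25}}

```text
time_s: 3.7
tcp_pos: [0.535, -0.2237, 0.1165]
orientation: [-1.563, -0.178, 0.178]
force: [-0.4, 2.1, 4.9]
width: 0.0433
```

{"method": "arm_command", "body": {"moves": [[0, 0, 10, 0], [0, 0, 22, 0], [0, 0, 36, 0], [0, 0, 52, 0], [0, 0, 68, 0], [0, 0, 84, 0], [0, 0, 90, 0], [0, 0, 90, 0]]}}

```text
time_s: 4.37
tcp_pos: [0.5356, -0.2246, 0.208]
orientation: [-1.565, -0.18, 0.176]
force: [1.8, 0.7, -1.4]
width: 0.0437
```

```bash
cat > meas.py <<'E'
from h import *
def card(n='side',save_as=None,box=None):
    im,d,m=grab(n);P=pts(d,m);h=cv2.cvtColor(im,cv2.COLOR_RGB2HSV).astype(int)
    o=status.get_obs()['tcp_pos']
    g=(h[...,0]>45)&(h[...,0]<85)&(h[...,1]>110)&(np.linalg.norm(P-(o-[0,0,.03]),axis=-1)<.09)&(d>0)
    g=cv2.erode(g.astype(np.uint8),np.ones((2,2)))>0
    p=P[g];c=np.median(p,0);p=p[np.linalg.norm(p-c,axis=1)<.08]
    # least squares x = a + b*y + c*z, robust
    A=np.c_[np.ones(len(p)),p[:,1:]];k=np.ones(len(p),bool)
    for _ in range(4):
        s=np.linalg.lstsq(A[k],p[k,0],rcond=None)[0];r=p[:,0]-A@s;k=abs(r)<2.5*r[k].std()
    nrm=np.array([1,-s[1],-s[2]]);nrm/=np.linalg.norm(nrm)
    print(n,len(p),k.sum(),'c',np.round(c,4),'normal',np.round(nrm,3),'resid',r[k].std().round(4),'lean deg (top to -x +)',np.degrees(np.arcsin(nrm[2])).round(1),'zrange',p[:,2].min().round(3),p[:,2].max().round(3),'tcp',np.round(o,4))
    if save_as:
        v,u=np.nonzero(g);u0,v0=int(np.median(u)),int(np.median(v));print('crop centre',u0,v0)
        save(save_as,im[max(v0-70,0):v0+80,max(u0-80,0):u0+80].repeat(4,0).repeat(4,1))
    return c,nrm
E
python3 -c "
from meas import *
card('side','side3.png')"
```

```text
side 297 284 c [ 0.5322 -0.2272  0.1833] normal [ 0.977  0.212 -0.001] resid 0.0014 lean deg (top to -x +) -0.1 zrange 0.114 0.221 tcp [ 0.535  -0.2243  0.2067]
crop centre 380 263
```

View pics/side3.png

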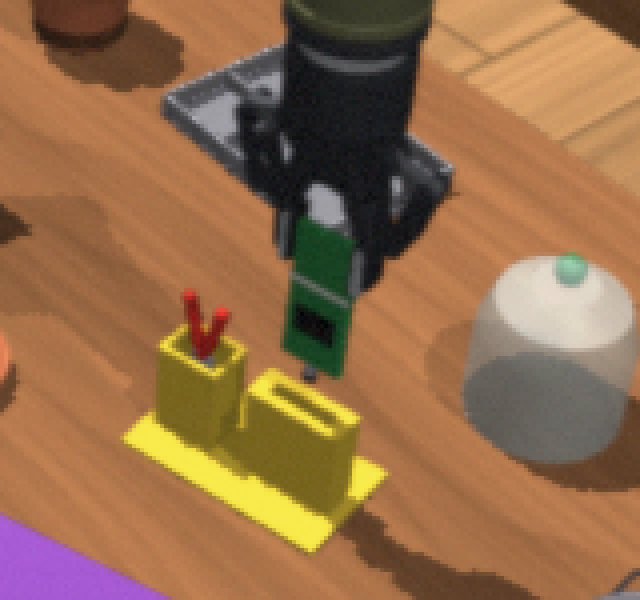

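The card is out of the slot and hanging straight in the pads (lower edge at about crop (318,378), tip below it). Next I'll swivel it by pressing its lower part gently against the top +x edge of the holder block.

{"method": "arm_command", "body": {"moves": [[15, 3.5, 0, 0], [30, 7, 0, 0], [30, 7, 0, 0], [30, 7, -25, 0], [30, 7, -50, 0], [30, 7, -66, 0], [30, 7, -66, 0], [30, 7, -66, 0]]}}

```text
time_s: 5.08
tcp_pos: [0.5638, -0.2168, 0.139]
orientation: [-1.562, -0.175, 0.18]
force: [-0.1, -0.7, -0.5]
width: 0.0435
```

{"method": "arm_command", "body": {"moves": [[-10, -2.3, 0, 0], [-14, -3.2, 0, 0], [-17, -3.9, 0, 0], [-20, -4.6, 0, 0], [-23, -5.3, 0, 0], [-23, -5.3, 0, 0]]}}

```text
time_s: 5.58
tcp_pos: [0.5423, -0.2222, 0.1413]
orientation: [-1.564, -0.18, 0.176]
force: [3.1, 1.9, 1.7]
width: 0.0435
```

```bash
python3 -c "
from meas import *
card('side','side4.png');card('side');print(status.get_obs()['force'])"
```

```text
side 154 149 c [ 0.541  -0.2242  0.1309] normal [0.971 0.194 0.143] resid 0.0014 lean deg (top to -x +) 8.2 zrange 0.073 0.153 tcp [ 0.5424 -0.2223  0.1411]
crop centre 380 277
side 156 153 c [ 0.5408 -0.2231  0.1297] normal [0.967 0.206 0.15 ] resid 0.0016 lean deg (top to -x +) 8.6 zrange 0.077 0.156 tcp [ 0.5425 -0.2224  0.1409]
[3.9449731  0.7023291  2.24351549]
```

View pics/side4.png

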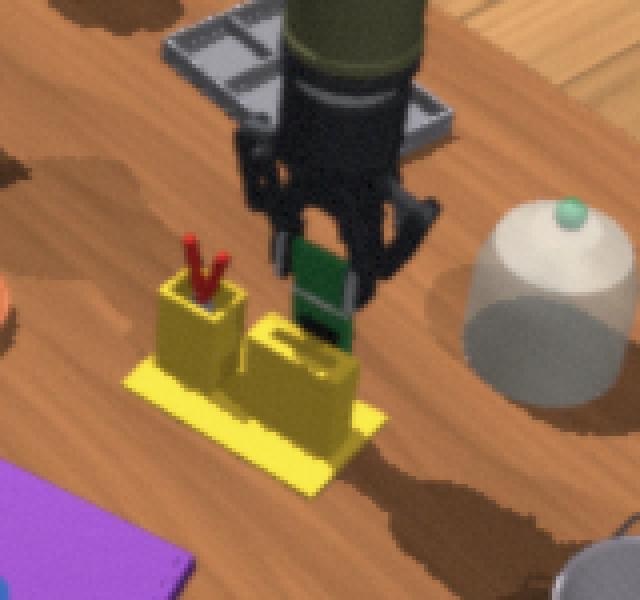

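The card is swivelling between the pads as planned: it leans 8° with 4 N on the tool. Another 10° is needed.

{"method": "arm_command", "body": {"moves": [[-4, -0.9, 0, 0], [-8, -1.8, 0, 0], [-12, -2.7, 0, 0], [-12, -2.7, 0, 0]]}}

```text
time_s: 6.02
tcp_pos: [0.5289, -0.2254, 0.1401]
orientation: [-1.564, -0.177, 0.178]
force: [3.3, 1.6, -0.7]
width: 0.0438
```

{"method": "arm_command", "body": {"moves": [[3, 0.7, 0, 0], [6, 1.3, 10, 0], [6, 1.3, 40, 0], [6, 1.3, 80, 0], [6, 1.3, 115, 0], [6, 1.3, 120, 0], [6, 1.3, 120, 0]]}}

```text
time_s: 6.6
tcp_pos: [0.536, -0.2246, 0.2626]
orientation: [-1.566, -0.179, 0.175]
force: [-0.7, 0.4, -1.7]
width: 0.0434
```

```bash
python3 -c "
from meas import *
card('side');card('side');print(status.get_obs()['force'])"
```

```text
side 185 182 c [ 0.539  -0.2265  0.2455] normal [0.928 0.212 0.305] resid 0.0013 lean deg (top to -x +) 17.8 zrange 0.175 0.275 tcp [ 0.5352 -0.2241  0.2604]
side 198 189 c [ 0.5382 -0.2256  0.2442] normal [0.922 0.235 0.307] resid 0.0013 lean deg (top to -x +) 17.9 zrange 0.173 0.275 tcp [ 0.5347 -0.2238  0.2591]
[ 0.16162256  0.48168691 -2.1126896 ]
```

The lean is 17.8° against the 18° needed. Carrying it to the riser now.

{"method": "arm_command", "body": {"moves": [[0, 40, 0, -2], [-20, 120, 0, -5], [-60, 220, 0, -8.3], [-115, 434, 0, -8.3], [-115, 434, 0, -8.3], [-115, 434, 0, -8.3], [-115, 434, 0, -8.3], [-115, 434, 0, -8.3]]}}

```text
time_s: 7.37
tcp_pos: [0.4517, 0.0972, 0.2583]
orientation: [-1.571, -0.061, 0.067]
force: [0.7, 0.2, -1.3]
width: 0.0433
```

```bash
python3 -c "
from h import *
o=status.get_obs();print(o['tcp_pos'],o['force'],(np.array([.4201,.2096,.215])-o['tcp_pos'])*1000)"
```

```text
[0.45165224 0.09716105 0.2583157 ] [ 0.67800224  0.2365153  -1.33548937] [-31.55224194 112.43894631 -43.31569533]
```

{"method": "arm_command", "body": {"moves": [[-31, 110, 0, 0], [-31, 110, 0, 0], [-31, 110, 0, 0], [-31, 110, 0, 0], [-31, 110, -20, 0], [-31, 110, -43, 0], [-31, 110, -43, 0], [-31, 110, -43, 0]]}}

```text
time_s: 8.03
tcp_pos: [0.4216, 0.2049, 0.2154]
orientation: [-1.572, -0.06, 0.068]
force: [-0.5, 0.2, -0.6]
width: 0.0434
```

```bash
python3 -c "
from meas import *
from scipy.spatial.transform import Rotation as Ro
card('side','side5.png');card('side')
o=status.get_obs();A=Ro.from_rotvec(o['orientation']).as_matrix();print(o['force'],'jaw yaw',np.degrees(np.arctan2(A[1,2],A[0,2])))"
```

```text
side 54 53 c [0.4285 0.1982 0.1847] normal [0.951 0.08  0.297] resid 0.0013 lean deg (top to -x +) 17.3 zrange 0.126 0.23 tcp [0.4224 0.2054 0.2166]
crop centre 248 195
side 57 53 c [0.4357 0.1971 0.1746] normal [0.952 0.103 0.29 ] resid 0.0011 lean deg (top to -x +) 16.8 zrange 0.133 0.231 tcp [0.423  0.2058 0.2174]
[ 0.02844712 -0.07438694 -0.4781465 ] jaw yaw 94.65689440287618
```

View pics/side5.png

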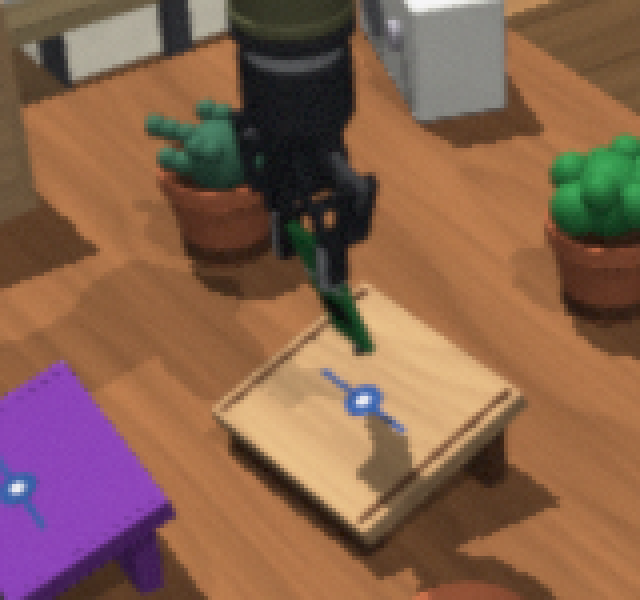

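The card leans the right way over the oak riser, its lower edge at full-image (259,212) and the spot's white centre at (259,225). I'll stop about 10 mm short of contact and check the tip in both views.

{"method": "arm_command", "body": {"moves": [[2, 4, -15, 0], [2, 4, -28, 0], [2, 4, -37, 0], [2, 4, -42, 0], [2, 4, -42, 0], [2, 4, -42, 0]]}}

```text
time_s: 8.63
tcp_pos: [0.4251, 0.2101, 0.1757]
orientation: [-1.57, -0.064, 0.064]
force: [0.5, 0.5, -0.8]
width: 0.0432
```

```bash
cat > chk.py <<'E'
from h import *
def run(tag):
    o=status.get_obs();T=o['tcp_pos'];print(np.round(T,4),np.round(o['force'],2))
    n=np.array([-.308,-.025,.951]);y=np.array([-.082,.997,0]);S=np.array([.462,.213,.0597])
    tip=T-.1105*n;e=T-.0965*n;print('pred tip',np.round(tip,4),'rel n',np.round((tip-S)@n*1000,1),'rel x',np.round((tip-S)@np.cross(y,n)*1000,1),'rel y',np.round((tip-S)@y*1000,1))
    out=[]
    for c in('side','top'):
        im,d,m=grab(c);pr=lambda X:(lambda q:np.array([m['cx']+f(m)*q[0]/q[2],m['cy']+f(m)*q[1]/q[2]]))(np.array(m['R'])@X+m['t'])
        print(c,{k:np.round(pr(v),1) for k,v in dict(spot=S,tip=tip,e0=e-.022*y,e1=e+.022*y).items()})
        s=pr(S).astype(int);k=im[s[1]-30:s[1]+20,s[0]-30:s[0]+30];print('crop origin',s-30)
        out.append(cv2.resize(k,None,fx=6,fy=6,interpolation=cv2.INTER_CUBIC))
    save(tag,np.hstack(out))
E
python3 -c "from chk import *;run('both6.png')"
```

```text
[0.4251 0.2101 0.1757] [ 0.53  0.49 -0.8 ]
pred tip [0.4591 0.2128 0.0706] rel n 11.2 rel x 0.6 rel y 0.1
side {'spot': array([258.9, 223.7]), 'tip': array([257.9, 221.2]), 'e0': array([261.1, 221.7]), 'e1': array([251.9, 214.8])}
crop origin [228 193]
top {'spot': array([236. , 255.8]), 'tip': array([235.5, 256.4]), 'e0': array([243. , 256.8]), 'e1': array([226.8, 258.2])}
crop origin [205 225]
```

View pics/both6.png

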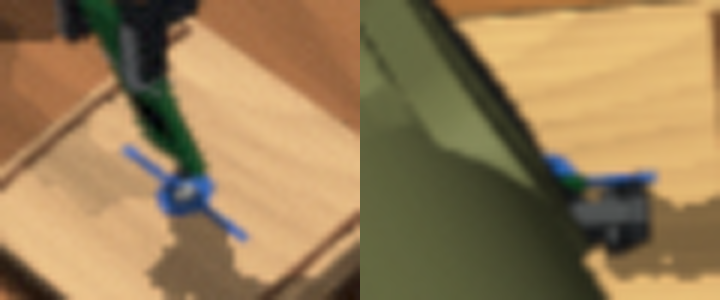

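Side view: the tip is just above the disc, lower card corner at about (262,223) where I predicted (261,222). Top view: mostly hidden by the arm, but the card's lower end lies on the line. Now advancing along the face normal in small steps.

{"method": "arm_command", "body": {"moves": [[1, 0, -3, 0], [2, 0, -6, 0], [3, 0.2, -9, 0], [3, 0.2, -9, 0], [3, 0.2, -9, 0], [3, 0.2, -9, 0]]}}

```text
time_s: 9.23
tcp_pos: [0.428, 0.2103, 0.1663]
orientation: [-1.57, -0.064, 0.064]
force: [0.9, 0.6, 0.4]
width: 0.0434
```

{"method": "arm_command", "body": {"moves": [[0.5, 0, -1.5, 0], [1, 0, -3, 0], [1, 0, -3, 0], [1, 0, -3, 0], [1, 0, -3, 0]]}}

```text
time_s: 9.65
tcp_pos: [0.429, 0.2104, 0.1633]
orientation: [-1.57, -0.064, 0.064]
force: [-0.1, -0.3, 1.7]
width: 0.0433
```

{"method": "arm_command", "body": {"moves": [[0.3, 0, -1, 0], [0.7, 0, -2, 0], [0.7, 0, -2, 0], [0.7, 0, -2, 0], [0.7, 0, -2, 0]]}}

```text
time_s: 10.07
tcp_pos: [0.4297, 0.2104, 0.1613]
orientation: [-1.57, -0.064, 0.064]
force: [-0.2, 0.9, 1.0]
width: 0.0436
```

```bash
python3 -c "
from h import *
F=[]
for i in range(8):
    grab('top');o=status.get_obs();F.append(o['force'])
print(np.mean(F,0),np.std(F,0),o['tcp_pos'])
from chk import *
run('both7.png')"
```

```text
[-0.41837937  0.30708526  1.87647007] [0.49396124 0.63568493 0.56968839] [0.42961501 0.21036429 0.16129729]
[0.4296 0.2104 0.1613] [-0.27 -0.84  1.3 ]
pred tip [0.4636 0.2131 0.0562] rel n -3.8 rel x 0.5 rel y -0.0
side {'spot': array([258.9, 223.7]), 'tip': array([259.4, 224.4]), 'e0': array([262.6, 224.9]), 'e1': array([253.5, 218.1])}
crop origin [228 193]
top {'spot': array([236. , 255.8]), 'tip': array([236.1, 255.3]), 'e0': array([243.5, 255.7]), 'e1': array([227.5, 257.1])}
crop origin [205 225]
```

View pics/both7.png

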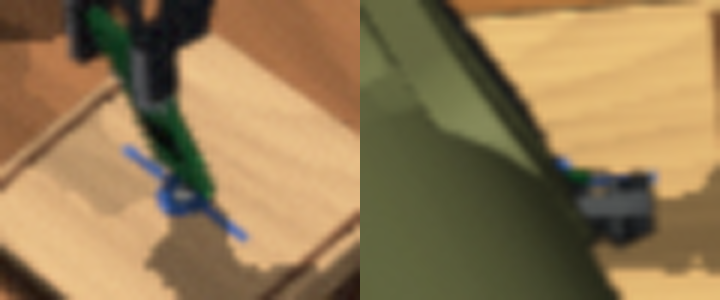

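The side view shows the tip on the disc, with the card's lower corner at (262.5,225.5) against a predicted (262.6,224.9). The mean push is about 2.9 N net of the meter's weight, so the tip is roughly 4–6 mm in. One last lean check before handing in.

```bash
python3 -c "
from meas import *
for i in range(3): card('side')
o=status.get_obs();print(o['time_s'],o['force'],o['width'],abs(o['dq']).max())"
```

```text
side 50 49 c [0.4331 0.2041 0.1461] normal [0.949 0.044 0.313] resid 0.0015 lean deg (top to -x +) 18.2 zrange 0.072 0.18 tcp [0.4296 0.2104 0.1613]
side 46 46 c [0.4411 0.2023 0.1176] normal [0.947 0.012 0.322] resid 0.0014 lean deg (top to -x +) 18.8 zrange 0.072 0.189 tcp [0.4296 0.2104 0.1613]
side 46 46 c [0.4437 0.2015 0.1149] normal [0.944 0.011 0.329] resid 0.0017 lean deg (top to -x +) 19.2 zrange 0.07 0.184 tcp [0.4297 0.2104 0.1613]
10.7167 [-0.71990171  1.11321618  1.27354914] 0.043588612730173386 0.001803259344549443
```

```bash
python3 -c "
from cell import workorder
print(workorder.finish_job())"
```

```text
the job is handed in; nothing more can be done
None
```

I drew the meter up out of the yellow holder and left it held with its tip pressed lightly on the blue spot of the oak riser. The job is handed in; no verdict was reported.

I gripped the card across its width near its top edge. The tool can only point straight down, so I swivelled the card between the pads by pressing its lower part gently (about 4 N) against the holder block. Then I carried it to the riser and lowered it along the line square to the face.

| Last check | Result | Needed |
|---|---|---|
| Lean of the card | 18–19° | 18° slope, within 8° |
| Turn against the blue line | jaws at 94.7°, line measured at about 95° | within 12° |
| Tip to spot centre, from the arm pose | about 1 mm; the side view agrees to 1–2 mm | 10 mm in x and y |
| Push on the riser | about 2.9 N, allowing for the meter's weight | 0.5–8 N |
| How far the tip is pushed in | about 4 mm from the pose, about 5.5 mm from the force | 1.2–9.2 mm |

- **Disagreements:** the two pushed-in figures differ by about 1.5 mm, and the two cameras put the spot about 4 mm apart in x. Both are inside the limits.
- **Weak readings:** the final lean came from only about 50 pixels per reading. In the top view the arm hid most of the contact.
- **Bystanders:** the route kept clear of the pots, bucket, cloche, tray and saucer, but I did not measure them again at the end.

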